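# Hold a sprung test-box lid just under its balance point

### The arm

A 6-joint arm with a two-finger parallel gripper is mounted at the origin on the work surface. World frame = base frame: x ahead of the robot, y to its left, z up, the work surface at z = 0. Lengths are in m, angles in rad, forces in N, time in s.
With the tool pointing down it reaches from about 0.375 to 0.9 m from the base axis. Payload 3.1 kg.
Tool frame: the origin (TCP) lies midway between the tips of the shut fingers; the grasp point (between the pads) lies 19 mm behind it; z points along the fingers, y is the line along which they close (so a half turn about z gives the same grasp; the last joint's range is limited). The gripper opens to 85 mm and grips with 20 to 120 N. Pads are 22 mm wide; open, the fingers measure 114 mm over their backs; the gripper's body (76 mm by 85 mm) begins 54 mm behind the grasp point. The pads swing forward as they close: fully open they stand 13 mm farther back than shut.
Start: joints at [1.167, 0.527, 1.433, -0, 1.181, -0.178], TCP at [0.139, 0.609, 0.231] pointing down, gripper open.
Joint ranges: [-3.08, 3.08], [-0.75, 2.2], [0.22, 2.44], [-1.43, 4.57], [0, 2.65], [-2.85, 2.85]. Speed limits (rad/s): [2.79, 2.79, 3.14, 3.14, 3.14, 3.14].

### API

Orientations are given as a unit quaternion [x, y, z, w].
In Python, from station import manip gives the robot as it stands.
- The arm moves only by the tool drive_tool, never from a script. Its argument "motion" is a list that holds one entry, the list of rows, each a list of 5 numbers: the finger opening in mm, from 0 to 85.4, then the shift along the tool's x, y, z in units of 30 mm (1.0 is 30 mm), then the turn about the tool's z in units of 8 degrees (1.0 is 8 degrees). In form: [[[fingers, x, y, z, yaw], ...]]. A call has 1 to 10 rows; each row is the pose to reach, as a shift and turn from the pose commanded when the call began, along the tool's axes at that moment; what a row does not reach only later rows make up. A row lasts 1/10 s, in which the tool goes at most 50 mm and 8.59 degrees, less where a joint would pass 70% of its speed; a pose out of reach is approached as far as the arm can. A call with a gripper value outside its range is refused whole. The fingers move at their own pace and stop on an object; "squeeze" is the grip in N (left out, the last holds). Time passes only in rows, so rows that repeat a pose let the fingers close. It gives the time, the measured TCP pose, the force, the opening and the grip force at its end, in the units of the state.
- manip.sense(): the state, without advancing time (a new reading comes with each control period).
- manip.snapshot(name): name is "scene" or "top" or "wrist"; returns the picture (384x512x3 uint8, red, green, blue); there is no depth.
- manip.camera_model(name): a dict with "fov_y" (degrees; the focal length in pixels is half the picture's height over the tangent of half this angle, whatever the lens; pixels are square), "cx", "cy" (the principal point, pixels), "origin" and "orientation" of the camera in the world. Camera axes: x right, y up, looking along -z (the intrinsics and any distortion apply to the point x, -y, -z); pixel columns grow to the right and rows downward; lengths in m; the calibration is good to about 2 mm. A picture is of the moment at which its call begins: read the wrist's pose just before it. camera_model takes no time and is no camera call; for the wrist camera it gives the pose at the moment of the call.
- manip.sign_off(): hands the job in; it is judged then, once.
The state is a dict: "t": time; "q": joint angles; "qd": joint speeds; "tau": joint torques, N m; "tcp_pos": TCP position; "tool_rot": TCP orientation; "force": force on the tool from outside, world axes, zero at the start; "ft_torque": the same for the moment, N m; "finger_gap": opening from 0.0 (shut) to 1.0 (fully open); "gripper_force": force on a finger pad.
Only numpy, scipy, OpenCV 4.12 (cv2) and the standard library are available. Lean on these libraries where they do the work, as an engineer would, in place of code of your own. Each camera call takes 0.05 s, during which the arm holds its last target. There are 200 camera calls.

### The job

One of the two test boxes on the repair bench has the red tag lying behind it: check that box's lid spring. Raise its lid at least five degrees past the balance point (60 degrees open), keeping control of it so that it neither flies open nor slams, then bring it back to about ten degrees below the balance point and finish there, still holding it up with the gripper. Leave the other box shut and everything else on the bench where it is.

Things in the scene. Friction and masses are not known exactly. Their poses are not given: they have to be found in the camera images.
- grey_box: grey painted steel test box, fixed to the bench: 170 (x, front to back) x 180 (y) x 90 mm high without its lid; walls 4 mm. Origin: centre of its underside. Own x axis points from its front (handle side) to its rear (hinge side), z up. Its yaw varies
- grey_lid (a joint): angle of the grey box's lid in rad: 0 shut, grows as its front edge rises, stop at 1.4. Plate 170 x 180 x 10 mm on the rim, 0.7 kg, spring-counterbalanced, no latch, hardly any friction. Balance point 1.05 rad (60 degrees): below it the lid falls shut unless held, above it swings open by itself. Lifting at the handle takes about 1 N when shut, half that at 50 degrees
- grey_handle (a point): centre of the grey lid's black handle bar: 16 mm thick, 36 mm long along the box's y, 95 mm above the bench when shut, 35 mm in front of the lid's front edge on a 12 mm wide, 8 mm thick neck; free all round. Pinched from above by its two ends it pivots between the fingers as the lid turns. Circles the hinge line at 205 mm radius. Axes: the lid's (the box's when shut)
- grey_hinge (a point): middle of the hinge line of the grey box's lid, at its upper rear edge, 95 mm above the bench; the hinge line runs along the box's y
- blue_box: blue painted steel test box, fixed to the bench: 170 (x, front to back) x 180 (y) x 90 mm high without its lid; walls 4 mm. Origin: centre of its underside. Own x axis points from its front (handle side) to its rear (hinge side), z up. Its yaw varies
- blue_lid (a joint): angle of the blue box's lid in rad: 0 shut, grows as its front edge rises, stop at 1.4. Plate 170 x 180 x 10 mm on the rim, 0.7 kg, spring-counterbalanced, no latch, hardly any friction. Balance point 1.05 rad (60 degrees): below it the lid falls shut unless held, above it swings open by itself. Lifting at the handle takes about 1 N when shut, half that at 50 degrees
- blue_handle (a point): centre of the blue lid's black handle bar: 16 mm thick, 36 mm long along the box's y, 95 mm above the bench when shut, 35 mm in front of the lid's front edge on a 12 mm wide, 8 mm thick neck; free all round. Pinched from above by its two ends it pivots between the fingers as the lid turns. Circles the hinge line at 205 mm radius. Axes: the lid's (the box's when shut)
- blue_hinge (a point): middle of the hinge line of the blue box's lid, at its upper rear edge, 95 mm above the bench; the hinge line runs along the box's y
- red_tag: flat red plastic tag, 36 x 60 x 6 mm, lying on the bench right behind one of the boxes, about 40 to 55 mm from its rear (hinge) side. Origin: centre of its underside
- green_tag: flat green plastic tag, 36 x 60 x 6 mm, lying on the bench right behind one of the boxes, about 40 to 55 mm from its rear (hinge) side. Origin: centre of its underside
- screwdriver: yellow-handled screwdriver lying on the bench; bystander, leave alone
- parts_tray: white open tray 140 x 100 x 30 mm with small parts; bystander, leave alone
- solder_reel: metal reel, 60 mm across, 46 mm tall; bystander, leave alone
- mug: white mug, 80 mm across, 90 mm tall; bystander, leave alone
- cleaner_jar: amber jar, 56 mm across, 80 mm tall; bystander, leave alone
- marker_pen: black pen, 14 mm thick, 110 mm long, lying on the bench; bystander, leave alone
Not all that is in view belongs to the job. Of the things that look like the red_tag, take the one that is farthest to the robot's right at the start.

How it is judged:
By the outcome, as a careful person would: the job done as asked, in the order asked, and still so for the second after the job is handed in, while the arm keeps its last pose, push and grip.
It also fails if it takes over 40 s, if anything falls off the work surface, if the arm or the gripper's body presses on something with over 40 N, if the wrist force passes 120 N, or if a joint passes its speed limit or range.

## Working session

There is one attempt and no reset: what is moved stays moved. The work goes in short steps, Python scripts to look and compute and a tool call to move; the robot and the scene stay as the last step left them, time stands still between calls to the robot, and variables do not carry over. Pictures are saved under pics/ and viewed, at most 10 in all, crops included, and the job is handed in when it is done.

Besides the shell and the picture viewer there is one more tool, called after "Request:" as name([rows], argument=value, ...), one row to a line, values as JSON. drive_tool: Moves the arm, as the interface text tells. Its arguments: {"type":"object","properties":{"motion":{"type":"array","items":{"type":"array","items":{"type":"array","items":{"type":"number"}}}},"squeeze":{"type":"number"}},"required":["motion"]}

```bash
mkdir -p pics
python3 - <<'E'
from station import manip
import cv2
for n in("scene","top"):
    im=manip.snapshot(n); cv2.imwrite(f"pics/{n}.png",im[:,:,::-1])
    print({k:v for k,v in manip.camera_model(n).items()})
s=manip.sense();print(s)
E
```

```text
{'fov_y': 46.35047892510153, 'cx': 256.2843471404206, 'cy': 197.239125097366, 'origin': array([1.21809776, 0.41727255, 1.05951385]), 'orientation': array([0.15622455, 0.28851577, 0.8249166 , 0.4602881 ])}
{'fov_y': 49.34265810894399, 'cx': 255.20315813857377, 'cy': 189.980975556652, 'origin': array([ 0.48917809, -0.00403143,  1.33272021]), 'orientation': array([ 0.02057463, -0.01892979, -0.69727764,  0.7162557 ])}
{'t': 0.1, 'q': array([ 1.16747967e+00,  5.28410551e-01,  1.43377797e+00, -1.10362995e-05,
        1.18138947e+00, -1.78507367e-01]), 'qd': array([-0.00013284, -0.00089641, -0.00233244,  0.00133966,  0.00228377,
       -0.00148871]), 'tau': array([ 9.82716483e-05, -4.43302631e+01, -1.78586394e+01, -2.26399243e-04,
        3.94172006e-03,  1.34081648e-05]), 'tcp_pos': array([0.13904732, 0.6086761 , 0.23040731]), 'tool_rot': array([ 1.12165953e-01,  9.93688992e-01, -9.52424795e-04, -2.79835207e-04]), 'force': array([0.78031104, 0.3963154 , 0.73651924]), 'ft_torque': array([-0.0162938 ,  0.06344108, -0.02852742]), 'gripper_force': 0.0, 'finger_gap': 0.9958085303924274}
```

View pics/top.png

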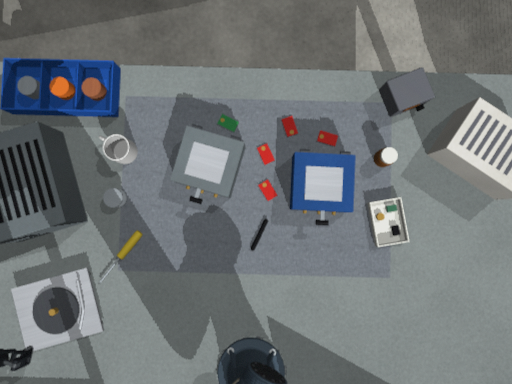

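View pics/scene.png

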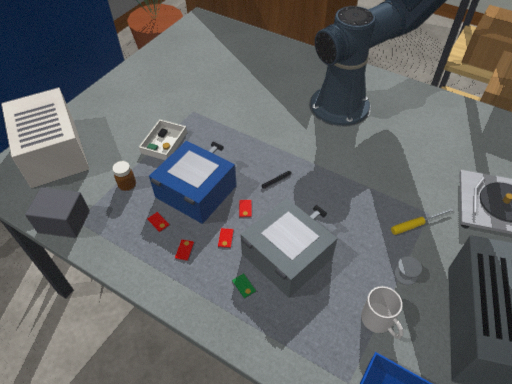

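The top view shows four red tags at about (290,126), (327,138), (266,153) and (267,190). The one farthest right, (327,138), lies behind the blue box. The blue handle is at about (322,221). I'll enlarge that area.

```bash
python3 - <<'E'
import cv2
im=cv2.imread("pics/top.png")[120:240,250:410]
cv2.imwrite("pics/crop.png",cv2.resize(im,None,fx=5,fy=5,interpolation=cv2.INTER_CUBIC))
im=cv2.imread("pics/scene.png")[130:250,130:290]
cv2.imwrite("pics/crop2.png",cv2.resize(im,None,fx=5,fy=5,interpolation=cv2.INTER_CUBIC))
E
cat > h.py <<'E'
import numpy as np
from station import manip
from scipy.spatial.transform import Rotation as R
def ray(n,u,v,z):
    c=manip.camera_model(n);f=192/np.tan(np.radians(c['fov_y']/2))
    d=R.from_quat(c['orientation']).apply([(u-c['cx'])/f,-(v-c['cy'])/f,-1])
    o=c['origin'];return o+d*(z-o[2])/d[2]
E
python3 -c "
from station import manip
print(manip.camera_model('top').keys())"
```

```text
dict_keys(['fov_y', 'cx', 'cy', 'origin', 'orientation'])
```

View pics/crop.png

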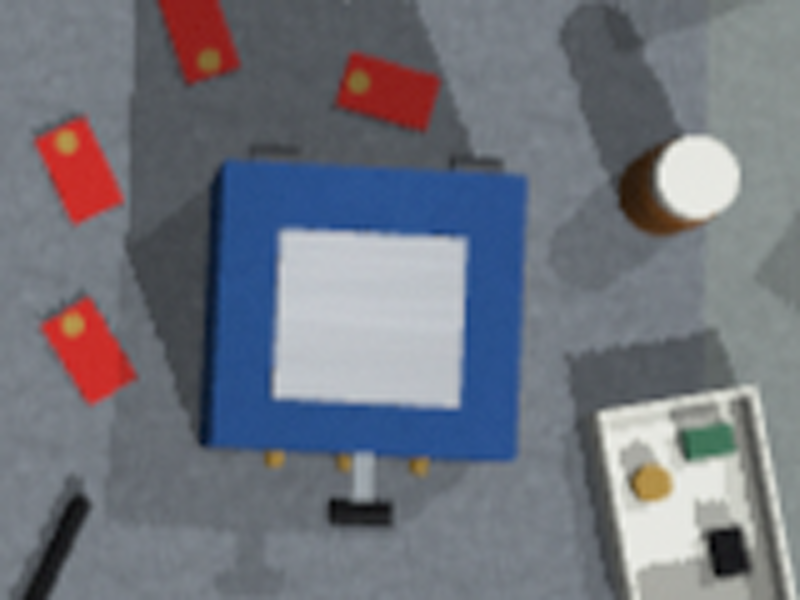

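View pics/crop2.png

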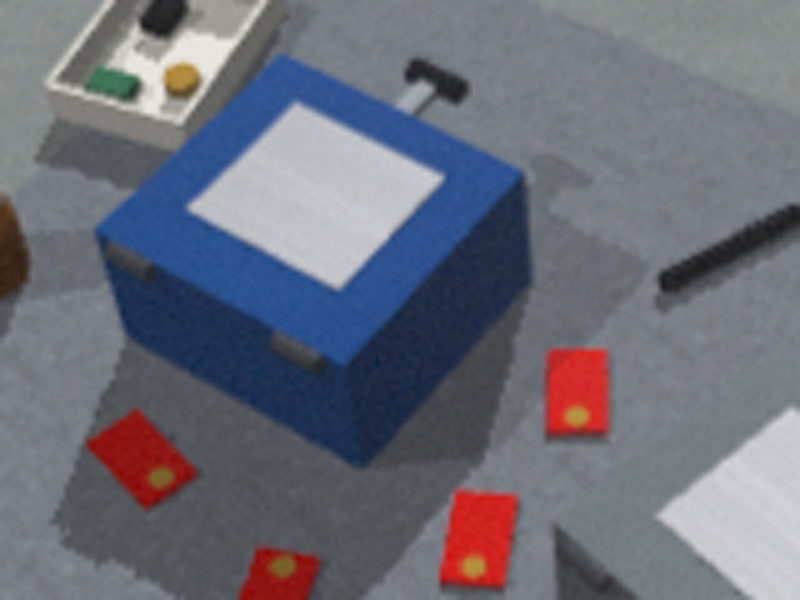

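Run:
```python
from h import *
T=lambda x,y,z:ray('top',250+(x+.5)/5-.5,120+(y+.5)/5-.5,z)
S=lambda x,y,z:ray('scene',130+(x+.5)/5-.5,130+(y+.5)/5-.5,z)
np.set_printoptions(precision=4,suppress=True)
c=[T(225,161,.1),T(527,176,.1),T(517,460,.1),T(212,446,.1)]
for p in c:print(p)
print('sides',[np.linalg.norm(c[i]-c[(i+1)%4]) for i in range(4)])
s=[S(98,232,.1),S(283,55,.1),S(525,177,.1),S(345,364,.1)]
print('scene RR,FR,FL,RL');[print(p) for p in s]
print('handle',T(360,512,.1),S(436,78,.1), T(330,507,.1),T(392,513,.1))
print('tags',[T(388,92,.006)])
m=(c[0]+c[3]-c[1]-c[2]);print('yaw', np.degrees(np.arctan2(-m[0],m[1])))
m=(c[0]+c[1]-c[3]-c[2]);print('yaw', np.degrees(np.arctan2(m[1],m[0])))
m=(s[0]+s[3]-s[1]-s[2]);print('yaw', np.degrees(np.arctan2(m[1],m[0])))
print('mid rear',(c[0]+c[1])/2,'front',(c[2]+c[3])/2)
st=manip.sense();r=R.from_quat(st['tool_rot']);print(r.as_matrix(),st['tcp_pos'])
```

```text
[ 0.6747 -0.1141  0.1   ]
[ 0.6705 -0.2934  0.1   ]
[ 0.5021 -0.2898  0.1   ]
[ 0.5055 -0.1101  0.1   ]
sides [np.float64(0.17933758252169077), np.float64(0.16847814777513193), np.float64(0.17971877620918641), np.float64(0.16926036563874333)]
scene RR,FR,FL,RL
[ 0.6717 -0.2888  0.1   ]
[ 0.5032 -0.2857  0.1   ]
[ 0.51   -0.1051  0.1   ]
[ 0.6748 -0.1126  0.1   ]
handle [ 0.4691 -0.1979  0.1   ] [ 0.4709 -0.1952  0.1   ] [ 0.4715 -0.1802  0.1   ] [ 0.469  -0.2168  0.1   ]
tags [array([ 0.7361, -0.2258,  0.006 ])]
yaw -1.2112314029550078
yaw -1.2896654230466928
yaw -1.8170820072255685
mid rear [ 0.6726 -0.2037  0.1   ] front [ 0.5038 -0.1999  0.1   ]
[[-0.9748  0.2229 -0.0008]
 [ 0.2229  0.9748 -0.0018]
 [ 0.0003 -0.002  -1.    ]] [0.139  0.6087 0.2304]
```

The blue handle is at (0.470, -0.1975), hinge at (0.674, -0.2025), box yaw about -1.4°. The two cameras agree to within 3 mm and the sizes match the given ones. I'll move out around the base first.

Request:
drive_tool([
  [[65,-0.5,-0.34,0,-0.2],[65,-1.5,-1.0,0,-0.5],[65,-2.8,-1.9,0,-1],[65,-4.2,-2.9,0,-1.44],[65,-5.6,-3.9,0,-1.44],[65,-7,-4.8,0,-1.44],[65,-8.4,-5.8,0,-1.44],[65,-9.8,-6.7,0,-1.44],[65,-11,-7.5,0,-1.44],[65,-12,-8.2,0,-1.44]],
])

```text
t: 1.1
tcp_pos: [0.4371, 0.287, 0.2311]
tool_rot: [0.013, 1.0, -0.0, 0.0]
force: [0.6, 0.2, -0.7]
finger_gap: 0.761
gripper_force: 0.0
```

```bash
cat > g.py <<'E'
from h import *
import sys
def go(tgt,yaw=-1.4):
    s=manip.sense();r=R.from_quat(s['tool_rot']);y=r.as_matrix()[:,1]
    d=r.inv().apply(np.array(tgt)-s['tcp_pos'])/.03
    a=np.degrees(np.arctan2(-y[0],y[1]))
    print(s['t'],s['tcp_pos'].round(4),'units',d.round(2),'yaw',round(-(yaw-a)/8,2),s['force'].round(1),s['finger_gap'],s['gripper_force'])
if __name__=="__main__":go([float(v) for v in sys.argv[1:4]])
E
python3 g.py .47 -.1975 .23
```

```text
1.1 [0.4371 0.287  0.2311] units [ -1.51 -16.12   0.04] yaw -0.01 [ 0.6  0.2 -0.7] 0.7613031969484817 0.0
```

Request:
drive_tool([
  [[65,-0.2,-1.5,0,0],[65,-0.4,-3.1,0,0],[65,-0.6,-4.7,0,0],[65,-0.8,-6.3,0,0],[65,-1.0,-7.9,0,0],[65,-1.1,-9.5,0,0],[65,-1.2,-11.1,0,0],[65,-1.3,-12.7,0,0],[65,-1.4,-14.2,0,0],[65,-1.5,-15.4,0,0]],
])

```text
t: 2.1
tcp_pos: [0.4691, -0.1764, 0.2311]
tool_rot: [0.013, 1.0, -0.0, -0.0]
force: [0.3, 0.5, 0.5]
finger_gap: 0.76
gripper_force: 0.0
```

Request:
drive_tool([
  [[65,0,-0.5,0,0],[65,0,-0.5,0,0],[65,0,-0.5,0,0],[65,0,-0.5,0,0]],
])

```text
t: 2.5
tcp_pos: [0.4685, -0.1867, 0.2311]
tool_rot: [0.011, 1.0, 0.001, -0.001]
force: [0.5, 0.5, 0.2]
finger_gap: 0.757
gripper_force: 0.0
```

```bash
python3 g.py .47 -.1975 .071
python3 - <<'E'
from h import *
import cv2
c=manip.camera_model('wrist');im=manip.snapshot('wrist');print(c)
cv2.imwrite('pics/w1.png',im[:,:,::-1])
f=192/np.tan(np.radians(c['fov_y']/2))
p=R.from_quat(c['orientation']).inv().apply(np.array([.47,-.1975,.103])-c['origin'])
print(c['cx']+f*p[0]/-p[2],c['cy']-f*p[1]/-p[2])
E
```

```text
2.5 [ 0.4685 -0.1867  0.2311] units [-0.06 -0.37  5.34] yaw 0.02 [0.5 0.5 0.2] 0.7571435377054893 0.0
{'fov_y': 62.79549428794976, 'cx': 251.20993658199123, 'cy': 185.6404878845168, 'origin': array([ 0.3840879 , -0.18481308,  0.37447138]), 'orientation': array([-0.11750201, -0.1157935 ,  0.68968955,  0.70506274])}
238.90835371199262 178.06326460686535
```

View pics/w1.png

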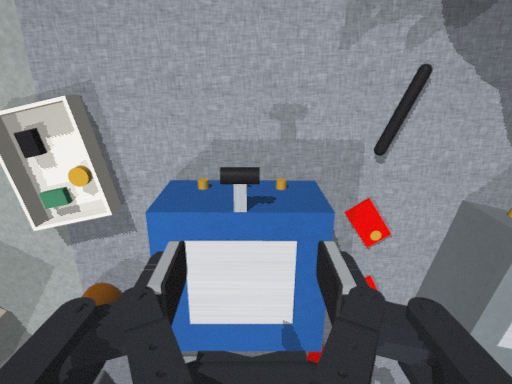

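The wrist view has the handle at (240,176), against a predicted (239,178), so its position is confirmed. Now I'll descend and grip.

Request:
drive_tool([
  [[65,0,-0.37,0.5,0],[65,0,-0.37,1.4,0],[65,0,-0.37,2.4,0],[65,0,-0.37,3.4,0],[65,0,-0.37,4.2,0],[65,0,-0.37,4.8,0],[65,0,-0.37,5.2,0],[65,0,-0.37,5.34,0],[65,0,-0.37,5.34,0],[65,0,-0.37,5.34,0]],
])

```text
t: 3.55
tcp_pos: [0.4694, -0.1999, 0.0719]
tool_rot: [0.012, 1.0, -0.0, 0.001]
force: [0.4, 0.5, 0.1]
finger_gap: 0.761
gripper_force: 0.0
```

```bash
python3 g.py .47 -.1975 .071
python3 - <<'E'
from h import *
import cv2
im=manip.snapshot('wrist');cv2.imwrite('pics/w2.png',im[:,:,::-1])
E
```

```text
3.55 [ 0.4694 -0.1999  0.0719] units [-0.02  0.08  0.03] yaw 0.01 [0.4 0.5 0.1] 0.7605980051165769 0.0
```

View pics/w2.png

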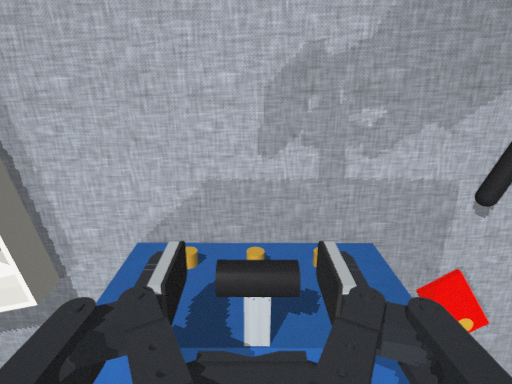

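The bar sits between the pads at (258,278), with the pad midpoint at about x=252, so it is about 2 mm off centre. I'll correct that and close.

Request:
drive_tool([
  [[65,0,0.08,0,0],[65,0,0.08,0,0],[50,0,0.08,0,0],[40,0,0.08,0,0],[30,0,0.08,0,0],[30,0,0.08,0,0],[30,0,0.08,0,0],[30,0,0.08,0,0],[30,0,0.08,0,0],[30,0,0.08,0,0]],
], squeeze=35)

```text
t: 4.6
tcp_pos: [0.4689, -0.1973, 0.0711]
tool_rot: [0.012, 1.0, 0.0, 0.0]
force: [0.3, 1.7, 2.3]
finger_gap: 0.414
gripper_force: 35.2
```

Run:
```python
from h import *
s=manip.sense();print(s['tcp_pos'],s['force'],s['finger_gap'],s['gripper_force'],R.from_quat(s['tool_rot']).as_matrix().round(3))
# lid arc in tool axes: tool x=-box x ; z down
prev=0
for a in list(range(0,72,4))+[50,66,67,68]:
    t=np.radians(a);print(a,round(-205*(1-np.cos(t))/30,2),round(-205*np.sin(t)/30,2))
```

```text
[ 0.46888133 -0.19731655  0.07114794] [0.33506044 1.66477582 2.29163841] 0.4140031309416596 35.20270049571991 [[-1.     0.024  0.   ]
 [ 0.024  1.     0.   ]
 [-0.     0.    -1.   ]]
0 -0.0 -0.0
4 -0.02 -0.48
8 -0.07 -0.95
12 -0.15 -1.42
16 -0.26 -1.88
20 -0.41 -2.34
24 -0.59 -2.78
28 -0.8 -3.21
32 -1.04 -3.62
36 -1.31 -4.02
40 -1.6 -4.39
44 -1.92 -4.75
48 -2.26 -5.08
52 -2.63 -5.38
56 -3.01 -5.67
60 -3.42 -5.92
64 -3.84 -6.14
68 -4.27 -6.34
50 -2.44 -5.23
66 -4.05 -6.24
67 -4.16 -6.29
68 -4.27 -6.34
```

Request:
drive_tool([
  [[30,0,0,-0.12,0],[30,0,0,-0.3,0],[30,-0.02,0,-0.48,0],[30,-0.04,0,-0.71,0],[30,-0.07,0,-0.95,0],[30,-0.11,0,-1.18,0],[30,-0.15,0,-1.42,0],[30,-0.2,0,-1.65,0],[30,-0.26,0,-1.88,0],[30,-0.26,0,-1.88,0]],
])

```text
t: 5.6
tcp_pos: [0.4765, -0.1975, 0.1284]
tool_rot: [0.012, 1.0, -0.0, -0.0]
force: [-1.3, 0.0, -2.0]
finger_gap: 0.414
gripper_force: 35.2
```

Run:
```python
from h import *
import cv2
s=manip.sense();print(s['tcp_pos'],s['force'],s['finger_gap'],s['gripper_force'])
im=manip.snapshot('scene');cv2.imwrite('pics/s2.png',cv2.resize(im[90:270,90:330,::-1],None,fx=3,fy=3))
```

```text
[ 0.47652176 -0.1975224   0.12836274] [-1.33197427  0.01250518 -2.00558539] 0.4139857605960165 35.1615446805954
```

View pics/s2.png

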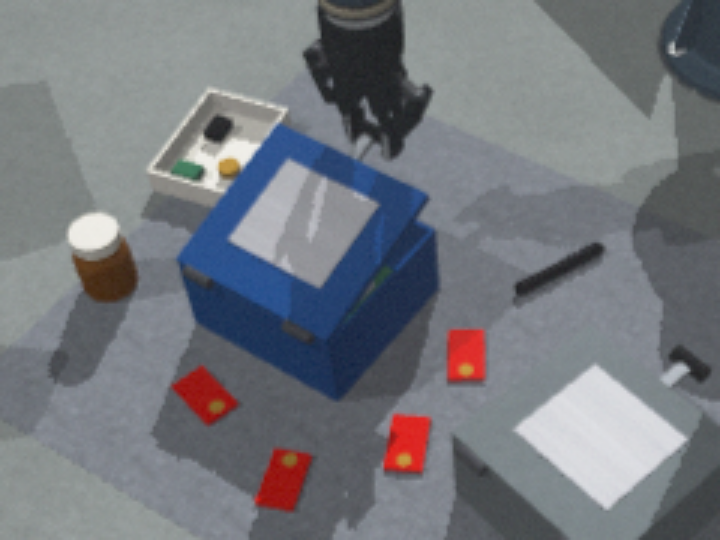

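The lid is following the gripper at about 16°, with small forces. I'll keep going along the arc.

Request:
drive_tool([
  [[30,-0.05,0,-0.15,0],[30,-0.11,0,-0.34,0],[30,-0.19,0,-0.57,0],[30,-0.29,0,-0.8,0],[30,-0.38,0,-1.01,0],[30,-0.49,0,-1.22,0],[30,-0.6,0,-1.43,0],[30,-0.72,0,-1.64,0],[30,-0.85,0,-1.84,0],[30,-1.05,0,-2.14,0]],
])

```text
t: 6.65
tcp_pos: [0.5082, -0.1983, 0.1921]
tool_rot: [0.012, 1.0, 0.0, -0.0]
force: [-2.2, 1.1, -0.7]
finger_gap: 0.413
gripper_force: 35.2
```

Request:
drive_tool([
  [[30,-0.14,0,-0.18,0],[30,-0.29,0,-0.37,0],[30,-0.45,0,-0.55,0],[30,-0.61,0,-0.73,0],[30,-0.78,0,-0.9,0],[30,-0.95,0,-1.06,0],[30,-1.13,0,-1.21,0],[30,-1.32,0,-1.36,0],[30,-1.32,0,-1.36,0],[30,-1.32,0,-1.36,0]],
])

```text
t: 7.65
tcp_pos: [0.548, -0.1993, 0.2327]
tool_rot: [0.012, 1.0, -0.0, 0.0]
force: [-3.6, 1.6, 1.9]
finger_gap: 0.414
gripper_force: 35.6
```

```bash
cat > a.py <<'E'
from h import *
s=manip.sense();d=s['tcp_pos']-[.4689,-.1973,.0711]
print(s['t'],d.round(4),np.degrees(np.arctan2(d[2],.205-d[0])),np.hypot(d[2],.205-d[0]),s['force'],s['finger_gap'],s['gripper_force'])
E
python3 a.py
```

```text
7.65 [ 0.0791 -0.002   0.1616] 52.075741578779144 0.20487261372224616 [-3.5753516   1.60528415  1.8978436 ] 0.41376581022712666 35.58389961719513
```

Request:
drive_tool([
  [[30,-0.19,0,-0.15,0],[30,-0.38,0,-0.29,0],[30,-0.58,0,-0.42,0],[30,-0.79,0,-0.54,0],[30,-1.0,0,-0.65,0],[30,-1.21,0,-0.76,0],[30,-1.42,0,-0.86,0],[30,-1.64,0,-0.96,0],[30,-1.64,0,-0.96,0],[30,-1.64,0,-0.96,0]],
])

```text
t: 8.65
tcp_pos: [0.5973, -0.2005, 0.2614]
tool_rot: [0.012, 1.0, -0.0, 0.0]
force: [-1.0, 1.1, 1.6]
finger_gap: 0.415
gripper_force: 36.1
```

```bash
python3 a.py
python3 - <<'E'
from h import *
import cv2
im=manip.snapshot('scene');cv2.imwrite('pics/s3.png',cv2.resize(im[60:240,90:330,::-1],None,fx=3,fy=3))
E
```

```text
8.65 [ 0.1284 -0.0032  0.1903] 68.08337575013321 0.2051560607102668 [-0.97367764  1.05144402  1.63211039] 0.4154193000011386 36.12464189529419
```

View pics/s3.png

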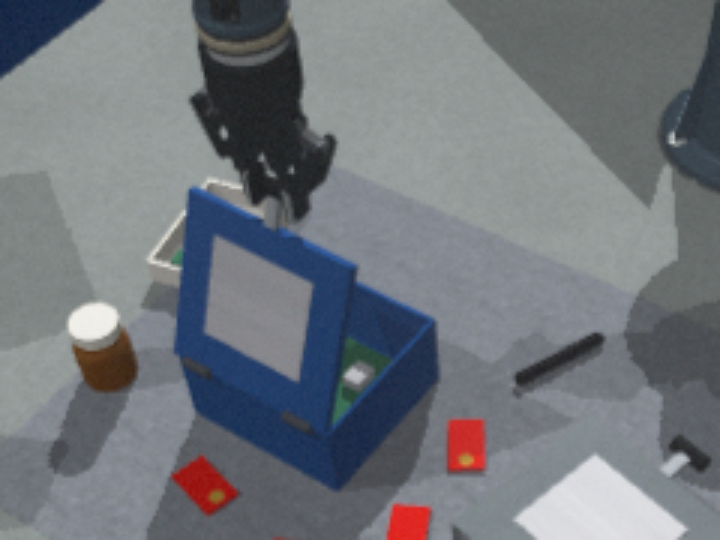

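The lid stands open and gripped. Its front-edge corners are at crop (190,188) and (357,265). I'll check the angle from those.

Run:
```python
from h import *
c=manip.camera_model('scene');f=192/np.tan(np.radians(c['fov_y']/2))
b=np.radians(-1.4);X=np.array([np.cos(b),np.sin(b),0]);Y=np.array([-np.sin(b),np.cos(b),0]);Z=np.array([0,0,1])
H=np.array([.674,-.2025,.095])
for a in(0,64,66,68,70,72):
    t=np.radians(a);o=[]
    for s in(-.09,.09):
        P=H+Y*s+.17*(-np.cos(t)*X+np.sin(t)*Z)+.005*(np.sin(t)*X+np.cos(t)*Z)
        p=R.from_quat(c['orientation']).inv().apply(P-c['origin'])
        o+=[round((c['cx']+f*p[0]/-p[2]-90)*3),round((c['cy']-f*p[1]/-p[2]-60)*3)]
    print(a,o)
```

```text
0 [287, 240, 433, 311]
64 [194, 185, 357, 264]
66 [190, 187, 352, 266]
68 [185, 188, 348, 268]
70 [180, 190, 344, 271]
72 [176, 193, 340, 273]
```

The image suggests 65–68° against 68° from the arm, which leaves too little margin. I'll go 4° further, then come back to 50°.

Request:
drive_tool([
  [[30,-0.11,0,-0.04,0],[30,-0.22,0,-0.08,0],[30,-0.33,0,-0.12,0],[30,-0.45,0,-0.16,0],[30,-0.45,0,-0.16,0],[30,-0.45,0,-0.16,0]],
])

```text
t: 9.3
tcp_pos: [0.6106, -0.2009, 0.2663]
tool_rot: [0.012, 1.0, -0.0, 0.0]
force: [-1.8, 1.4, 3.4]
finger_gap: 0.415
gripper_force: 36.3
```

```bash
python3 a.py
python3 - <<'E'
from h import *
import cv2
im=manip.snapshot('scene');cv2.imwrite('pics/s4.png',cv2.resize(im[80:200,130:290,::-1],None,fx=5,fy=5,interpolation=cv2.INTER_CUBIC))
E
```

```text
9.3 [ 0.1417 -0.0036  0.1952] 72.02794129764258 0.20523324825141645 [-1.8458094   1.41615855  3.39079547] 0.4148724749490689 36.34627103805542
```

View pics/s4.png

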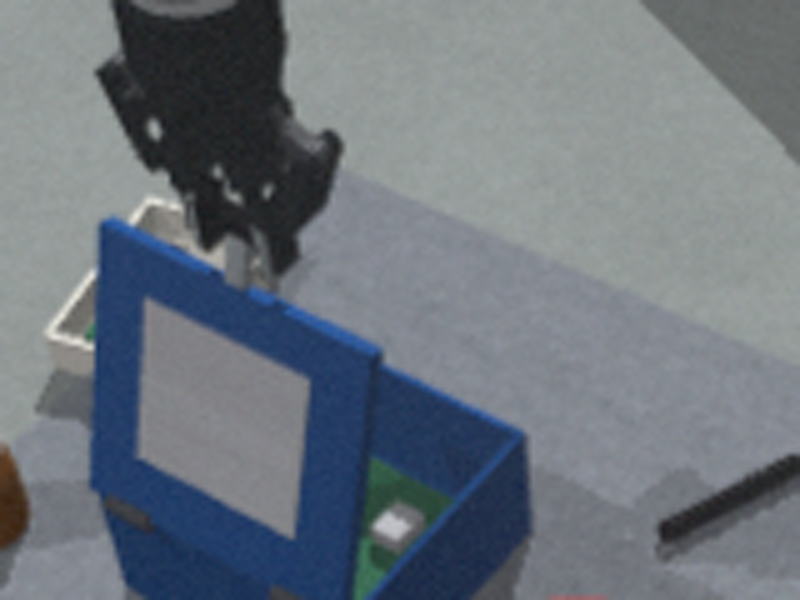

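The lid's front corners now correspond to about 70–72°, well past 65°. Now I'll lower it under control to 50°.

Request:
drive_tool([
  [[30,0.11,0,0.04,0],[30,0.28,0,0.1,0],[30,0.45,0,0.16,0],[30,0.67,0,0.26,0],[30,0.88,0,0.36,0],[30,1.09,0,0.47,0],[30,1.3,0,0.58,0],[30,1.5,0,0.7,0],[30,1.71,0,0.83,0],[30,1.81,0,0.91,0]],
])

```text
t: 10.35
tcp_pos: [0.5552, -0.1995, 0.2381]
tool_rot: [0.012, 1.0, 0.0, -0.001]
force: [2.0, 1.2, 0.7]
finger_gap: 0.419
gripper_force: 35.9
```

Request:
drive_tool([
  [[30,0.1,0,0.07,0],[30,0.19,0,0.14,0],[30,0.28,0,0.21,0],[30,0.38,0,0.29,0],[30,0.47,0,0.36,0],[30,0.47,0,0.36,0],[30,0.47,0,0.36,0],[30,0.47,0,0.36,0]],
])

```text
t: 11.15
tcp_pos: [0.5422, -0.1991, 0.228]
tool_rot: [0.012, 1.0, 0.0, 0.0]
force: [1.8, 0.8, -2.7]
finger_gap: 0.413
gripper_force: 35.6
```

```bash
python3 a.py
python3 - <<'E'
from h import *
import cv2
im=manip.snapshot('scene');cv2.imwrite('pics/s5.png',cv2.resize(im[60:240,90:330,::-1],None,fx=3,fy=3))
E
```

```text
11.15 [ 0.0733 -0.0018  0.1569] 49.992135117946425 0.20483128142982818 [ 1.77412056  0.77275565 -2.74334363] 0.4125016674861587 35.60119092464447
```

View pics/s5.png

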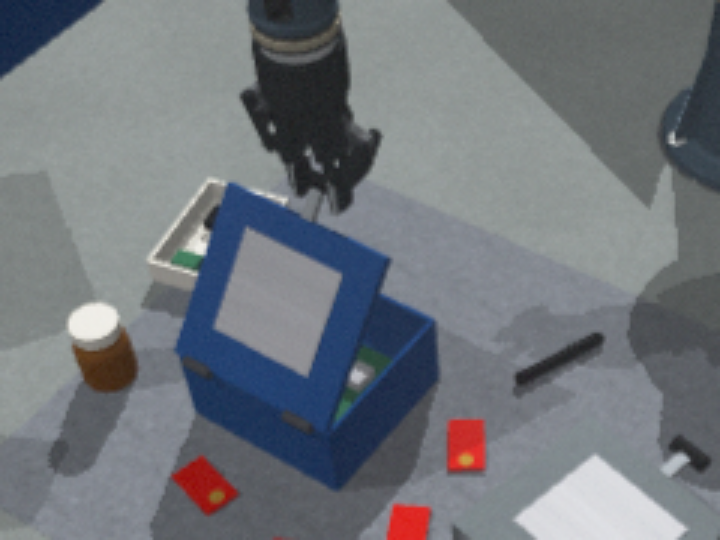

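The lid is held at about 50°, with its corners at (230,183) and (390,260), and nothing else has moved. Handing in.

```bash
python3 -c "
from station import manip
print(manip.sign_off())"
```

```text
the job is handed in; nothing more can be done
None
```

I raised the blue box's lid to about 72°, brought it back under control to about 50°, and handed the job in with the gripper still holding it there; the grey box and everything else in view looked undisturbed.

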